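Fit and hold an instrument's service cover

TASK

Put the loose service cover squarely onto the raised collar of the small instrument housing and turn its quarter-turn wing fastener until the crossbar under it lines up with the slot in the collar's top plate, so that the cover can go down. Then press the cover firmly but gently home against the springy gasket pads, its rim flush on the housing all round, with the fastener left lined up (not locked), and finish while still holding it pressed there. Leave the other things on the worktop alone.

Things in the scene. Friction and masses are not known exactly. Their poses are not given: they have to be found in the camera images.
- cover: Loose grey cover: upside-down tray open below, 130 x 100 x 34 mm (x, y, z), walls and top 4 mm, inside 122 x 92 x 30 mm deep, 0.24 to 0.39 kg with fastener. Origin: centre of its underside (rim plane), z up. Stands on its rim on the worktop at first. Black wing fastener in the middle of its top; black dashes either side of it mark the cover's x (long) direction. A half turn makes no difference.
- fastener (a joint): Angle of the wing fastener relative to the cover, rad. 0: wing and crossbar along the cover's long direction x, lined up with the slot; grows clockwise seen from above (towards locked), 1.57 = crosswise. Stops at -0.15 and 1.6. Starts at 0.6 to 1.4: turn it counterclockwise from above by that angle. Stays where it is left (friction 0.06 N m).
- wing (a point): Grip point on the fastener's axis, 24 mm above the cover's top (58 mm above its rim), turning with it. The wing is an upright black bar 44 mm long (this point's x), 10 mm thick (its y), reaching from the cover's top to 32 mm above it, over a flat hub disc of 32 mm diameter and 3 mm height.
- crossbar (a point): Centre of the underside of the steel crossbar inside the cover, which turns with the wing and is parallel to it: 30 mm long (x), 8 mm wide (y), 6 mm high, on a 10 mm stem. Its underside is 16 mm below the inside of the cover's top, 14 mm above the rim plane.
- housing: White instrument case fixed to the worktop, 180 x 140 mm (x, y), deck 50 mm high. Origin: centre of its underside. In the middle of the deck a metal collar, 118 x 88 mm outside (x, y), 28 mm high, bevelled 4 mm round its top, closed by a plate with a slot. The cover goes over it with 2 mm clearance a side, long side along long side, either way round.
- seat (a point): Centre of the deck, 50 mm above the worktop, where the cover's origin lies when it is home; axes as the housing's. With the fastener not lined up the crossbar lands on the plate and the cover's rim stays 14 mm above the deck; lined up, the crossbar drops through the slot and the cover floats on the pads, rim 5 mm above the deck; pressed by 6 to 8 N more, the rim meets the deck.
- slot (a point): Centre of the slot's mouth in the collar's plate, 78 mm above the worktop, axes as the housing's. Slot 37 mm long (x), 15 mm wide (y), through the 6 mm plate, hollow below. Four black rubber gasket pads, 12 mm in diameter, stand 7 mm above the plate at 42 mm in x and 27 mm in y from here; they are springs: together 5 N to start moving, 10 N when the cover is home.
- note_block: Bystander: square block of orange sticky notes, 86x84x25 mm. Origin: centre of its underside.
- timer: Bystander: white bench timer, 33x62x62 mm. Origin: centre of its underside.
- small_bottle: Bystander: clear bottle with red cap, 44 mm diameter, 80 mm high. Origin: centre of its underside.
- syringe: Bystander: syringe lying flat, 15x106x15 mm. Origin: centre of its underside.
- marker: Bystander: black marker lying flat, 18x125x18 mm. Origin: centre of its underside.
- tape_roll: Bystander: roll of tan tape lying flat, 103x101x25 mm. Origin: centre of its underside.
- column_box: Bystander: small carton, 51x101x35 mm. Origin: centre of its underside.

How it is judged:
By the outcome, as a careful person would: the job done as asked, in the order asked, and still so for the second after the job is handed in, while the arm keeps its last pose, push and grip.
It also fails if it takes over 45 s, if anything falls off the work surface, if the arm or the gripper's body presses on something with over 40 N, if the wrist force passes 120 N, or if a joint passes its speed limit or range.

ROBOT

A 7-joint arm with a two-finger parallel gripper is mounted at the origin on a cart in front of the work surface, level with it; the furniture and walls round the work are solid. World frame = base frame: x ahead of the robot, y to its left, z up, the work surface at z = 0. Lengths are in m, angles in degrees, forces in N, time in s.
With the tool pointing down it reaches from about 0.425 to 0.875 m from the base axis. Payload 4.7 kg.
Tool frame: the origin (TCP) lies on the centre line of the jaws, within the pads' length; the fingertips stand 14 mm ahead of it and the grasp point (between the pads) lies 5 mm behind it; z points along the fingers, y is the line along which they close (so a half turn about z gives the same grasp; the last joint's range is limited). The gripper opens to 87 mm and grips with 3 to 60 N. Pads are 19 mm wide; open, the fingers measure 117 mm over their backs; the gripper's body (75 mm by 190 mm) begins 51 mm behind the grasp point.
Start: joints at [-76.14, 18.392, -4.016, 83.108, 1.295, 78.541, -3.26], TCP at [0.147, 0.633, 0.237] pointing down, gripper open.
Joint ranges: [-163.93, 163.93], [-17.29, 119.83], [-79.2, 71.16], [3.27, 140.29], [-89.18, 269.18], [5.43, 117.66], [-154.24, 154.24]. Speed limits (degrees/s): [147.25, 147.25, 180, 180, 180, 180, 180].

INTERFACE

Orientations are given as [roll, pitch, yaw] about the fixed x, y, z axes, in that order (R = Rz(yaw) Ry(pitch) Rx(roll)).
In Python, from cell import env gives the robot as it stands.
- The arm moves only by the tool jog_arm, never from a script. Its argument "motion" is a list that holds one entry, the list of rows, each a list of 7 numbers: the shift along the tool's x, y, z in units of 0.1 m (1.0 is 0.1 m), then the turn, a rotation vector about the tool's x, y, z in units of 180 degrees (1.0 is 180 degrees), then the closure, from 0 (fully open) to 1 (shut). A call has 1 to 5 rows; each row is the pose to reach, as a shift and turn from the pose commanded when the call began, along the tool's axes at that moment, turning the shorter way round; what a row does not reach only later rows make up. A row lasts 1/10 s, in which the tool goes at most 50 mm and 8.59 degrees, less where a joint would pass 70% of its speed; a pose out of reach is approached as far as the arm can. A call with a number of a shift or a turn outside -1 to 1 is refused whole. A call with a gripper value outside its range is refused whole. The fingers move at their own pace and stop on an object; "grip_force" is the grip in N (left out, the last holds). Time passes only in rows, so rows that repeat a pose let the fingers close. It gives the time, the measured TCP pose, the force, the opening and the grip force at its end, in the units of the state.
- env.get_obs(): the state, without advancing time (a new reading comes with each control period).
- env.read_camera(name): name is "side" or "top" or "wrist"; returns (picture, depth): 384x512x3 uint8, red, green, blue; 384x512 float32, m along the optical axis (not along the pixel's ray), 0 where there is no reading.
- env.camera_info(name): a dict with "camera_matrix" (3x3 intrinsics, pixels), "k1" (the pictures are not rectified: a ray, as slopes to the right and down, at radius r is drawn at 1 + k1 r^2 times it, then the intrinsics apply), "origin" and "orientation" of the camera in the world; the wrist camera has in their place "mount" (4x4, takes a point from camera to tool coordinates, whose origin is the TCP and whose axes are the flange's). Camera axes: x right, y down, z forward; pixel columns grow to the right and rows downward; lengths in m; the calibration is good to about 2 mm. A picture is of the moment at which its call begins: read the wrist's pose just before it. camera_info takes no time and is no camera call.
- env.sign_off(): hands the job in; it is judged then, once.
The state is a dict: "time_s": time; "qpos": joint angles; "joint_velocities": joint speeds; "effort": joint torques, N m; "tool_pos": TCP position; "tool_rot": TCP orientation; "force": force on the tool from outside, world axes, zero at the start; "wrist_torque": the same for the moment, N m; "grip_width": finger opening in m; "grasp_force": force on a finger pad.
Only numpy, scipy, OpenCV 4.12 (cv2) and the standard library are available. Lean on these libraries where they do the work, as an engineer would, in place of code of your own. Each camera call takes 0.05 s, during which the arm holds its last target. There are 200 camera calls.

## Working session

There is one attempt and no reset: what is moved stays moved. The work goes in short steps, Python scripts to look and compute and a tool call to move; the robot and the scene stay as the last step left them, time stands still between calls to the robot, and variables do not carry over. Pictures are saved under pics/ and viewed, at most 10 in all, crops included, and the job is handed in when it is done.

Besides the shell and the picture viewer there is one more tool, called after "Emit:" as name(argument=value, ...), one argument or row to a line, values as JSON. jog_arm: Moves the arm, as the interface text tells. Shifts and turns lie within -1 to 1; 1 stands for 0.1 m of shift or 180 degrees of turn. Its arguments: {"type":"object","properties":{"motion":{"type":"array","items":{"type":"array","items":{"type":"array","items":{"type":"number"}}}},"grip_force":{"type":"number"}},"required":["motion"]}

```bash
mkdir -p pics; ls; python3 - <<'E'
from cell import env
import cv2,numpy as np
for n in ["top","side"]:
    p,d=env.read_camera(n); cv2.imwrite(f"pics/{n}0.png",cv2.cvtColor(p,cv2.COLOR_RGB2BGR)); np.save(f"pics/{n}0.npy",d)
    print(env.camera_info(n))
print(env.camera_info("wrist")); print(env.get_obs())
E
```

```text
pics
{'camera_matrix': array([[360.10920528,   0.        , 249.66608368],
       [  0.        , 360.10920528, 188.13204067],
       [  0.        ,   0.        ,   1.        ]]), 'k1': -0.0832738183206837, 'origin': array([0.31453345, 0.02128872, 1.36155877]), 'orientation': array([-167.77103373,   -0.29726527,  -87.05030132])}
{'camera_matrix': array([[375.41679097,   0.        , 253.6326999 ],
       [  0.        , 375.41679097, 190.2397917 ],
       [  0.        ,   0.        ,   1.        ]]), 'k1': -0.03440102295651879, 'origin': array([ 0.03283558, -0.75095705,  0.79718809]), 'orientation': array([-126.83227584,    0.6332041 ,  -36.54929953])}
{'camera_matrix': array([[294.92864477,   0.        , 250.48310893],
       [  0.        , 294.92864477, 191.68558009],
       [  0.        ,   0.        ,   1.        ]]), 'k1': 0.004221456522507551, 'mount': array([[ 1.92467086e-03, -9.63065972e-01, -2.69258666e-01,
         7.32761229e-02],
       [ 9.99998133e-01,  1.90020689e-03,  3.51493505e-04,
         8.17312063e-04],
       [ 1.73135736e-04, -2.69258840e-01,  9.63067831e-01,
        -1.48076799e-01],
       [ 0.00000000e+00,  0.00000000e+00,  0.00000000e+00,
         1.00000000e+00]])}
{'time_s': 0.1, 'qpos': array([-76.14324832,  18.436041  ,  -4.01607556,  83.16856748,
         1.29559867,  78.5383383 ,  -3.26100531]), 'joint_velocities': array([ 0.08000563, -0.02047082,  0.02584419, -0.15951095,  0.04716696,
       -0.18792635, -0.02790868]), 'effort': array([-2.57110596e-04, -4.92560220e+01, -4.05910397e-01, -3.13407576e+01,
       -6.41729962e-02,  3.92962026e-02,  5.62784601e-05]), 'tool_pos': array([0.14669834, 0.63275594, 0.23555125]), 'tool_rot': array([-1.79902318e+02,  5.75045894e-03,  1.66952493e+02]), 'force': array([-0.14040506,  0.29968894, -0.33831374]), 'wrist_torque': array([0.05683378, 0.0046763 , 0.00675604]), 'grasp_force': 0.0, 'grip_width': 0.0869698769928379}
```

View pics/top0.png

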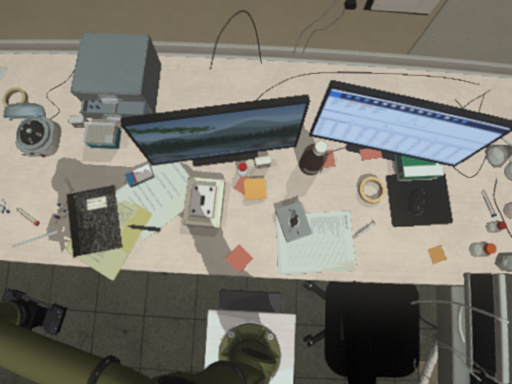

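View pics/side0.png

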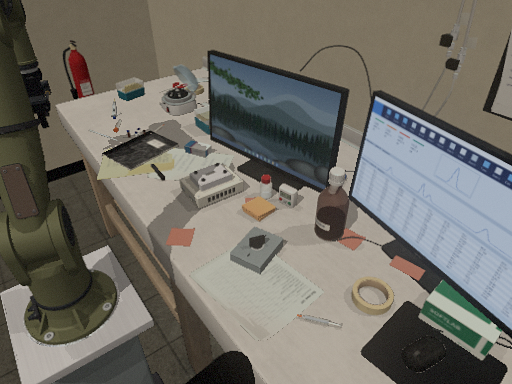

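The top view shows the housing at about (205,203), with its long side roughly vertical in the image, and the cover at about (293,220) with its wing. The monitors stand behind both, at larger x. I'll enlarge a crop for exact corner positions.

```bash
cat > h.py <<'E'
from cell import env
import numpy as np, cv2
from scipy.spatial.transform import Rotation as R
def cam(n,obs=None):
    c=env.camera_info(n)
    if n=="wrist":
        o=obs or env.get_obs(); T=np.eye(4);T[:3,:3]=R.from_euler('xyz',o['tool_rot'],degrees=True).as_matrix();T[:3,3]=o['tool_pos']
        T=T@c['mount']; return c,T[:3,:3],T[:3,3]
    return c,R.from_euler('xyz',c['orientation'],degrees=True).as_matrix(),c['origin']
def onplane(C,px,z):
    c,Rm,o=C
    K=c['camera_matrix']; D=np.array([c['k1'],0,0,0,0.])
    u=cv2.undistortPoints(np.array(px,float).reshape(-1,1,2),K,D).reshape(-1,2)
    r=np.c_[u,np.ones(len(u))]@Rm.T
    return o+r*((z-o[2])/r[:,2])[:,None]
def proj(C,P):
    c,Rm,o=C; q=(np.array(P,float).reshape(-1,3)-o)@Rm
    return cv2.projectPoints(q,np.zeros(3),np.zeros(3),c['camera_matrix'],np.array([c['k1'],0,0,0,0.]))[0].reshape(-1,2)
def snap(n,f):
    o=env.get_obs(); p,d=env.read_camera(n); cv2.imwrite(f"pics/{f}.png",cv2.cvtColor(p,cv2.COLOR_RGB2BGR)); np.save(f"pics/{f}.npy",d)
    np.save(f"pics/{f}_pose.npy",np.r_[o['tool_pos'],o['tool_rot']]); return o
E
python3 - <<'E'
from h import *
C=cam("top"); 
print(onplane(C,[[205,203]],.078),onplane(C,[[293,220]],.034))
im=cv2.imread("pics/top0.png")[165:260,170:330]; cv2.imwrite("pics/topc.png",cv2.resize(im,None,fx=5,fy=5,interpolation=cv2.INTER_CUBIC))
E
```

```text
[[0.52924752 0.18748351 0.078     ]] [[ 0.48987077 -0.13757145  0.034     ]]
```

View pics/topc.png

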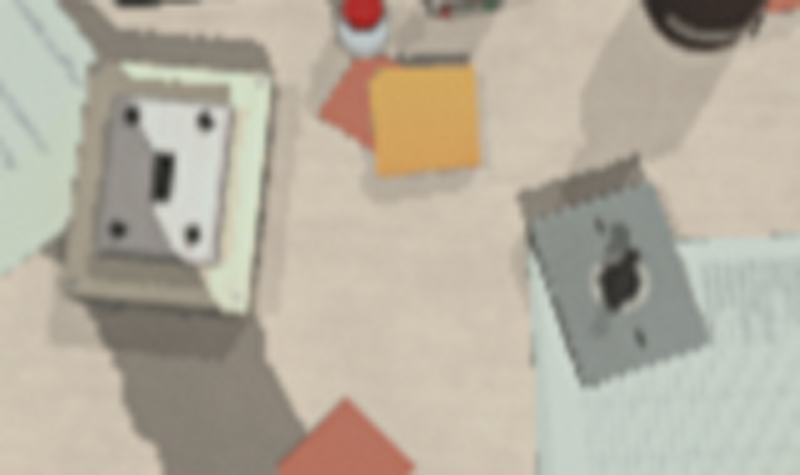

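```bash
python3 - <<'E'
from h import *
C=cam("top"); f=lambda q:(np.array(q,float)+.5)/5-.5+[170,165]
c=onplane(C,f([[528,228],[650,182],[712,340],[588,386]]),.034)[:,:2]
print(c,c.mean(0)); v=(c[0]+c[1]-c[2]-c[3])/2; print(np.linalg.norm(v),np.degrees(np.arctan2(v[1],v[0])))
p=onplane(C,f([[130,116],[205,121],[192,234],[117,229]]),.085)[:,:2]
print(p,p.mean(0)); v=(p[0]+p[1]-p[2]-p[3])/2; print(np.linalg.norm(v),np.degrees(np.arctan2(v[1],v[0])))
w=onplane(C,f([[605,303],[638,252]]),.066)[:,:2];v=w[1]-w[0];print(w.mean(0),np.linalg.norm(v),np.degrees(np.arctan2(v[1],v[0])))
# obstacle heights: highest points within x<0.85
for n in ["top","side"]:
    d=np.load(f"pics/{n}0.npy");C=cam(n);K=C[0]['camera_matrix']
    vv,uu=np.mgrid[:384,:512];u=cv2.undistortPoints(np.stack([uu,vv],-1).reshape(-1,1,2).astype(float),K,np.array([C[0]['k1'],0,0,0,0.])).reshape(-1,2)
    P=(np.c_[u,np.ones(len(u))]*d.reshape(-1,1))@C[1].T+C[2]
    P=P[(d.ravel()>0)]
    for y in np.arange(-.4,.6,.1):
        s=P[(abs(P[:,1]-y)<.05)&(P[:,2]>.13)&(P[:,0]>.35)&(P[:,0]<1)]
        if len(s): i=s[:,0].argmin(); print(n,round(y,1),s[i].round(3),s[:,2].max().round(3))
E
```

```text
[[ 0.52320393 -0.07014384]
 [ 0.56275356 -0.16043716]
 [ 0.44662829 -0.20917221]
 [ 0.40843107 -0.11855203]] [ 0.48525421 -0.13957631]
0.12525050739871485 22.81741703985075
[[0.58209567 0.22507205]
 [0.58126175 0.17029457]
 [0.49821996 0.17349409]
 [0.49893567 0.22756796]] [0.54012826 0.19910717]
0.08314967679298635 -1.9626501497415743
[ 0.48550062 -0.13705577] 0.0446660359262384 -30.892252395372086
top -0.4 [ 0.77  -0.444  0.133] 0.428
top -0.3 [ 0.784 -0.348  0.133] 0.427
top -0.2 [ 0.672 -0.198  0.137] 0.427
top -0.1 [ 0.748 -0.051  0.13 ] 0.42
top -0.0 [0.729 0.049 0.148] 0.421
top 0.1 [0.711 0.149 0.131] 0.438
top 0.2 [0.694 0.244 0.134] 0.422
top 0.3 [0.674 0.347 0.133] 0.423
top 0.4 [0.661 0.396 0.133] 0.422
top 0.5 [0.837 0.512 0.132] 0.216
side -0.4 [ 0.766 -0.45   0.131] 0.424
side -0.3 [ 0.782 -0.348  0.133] 0.424
side -0.2 [ 0.671 -0.209  0.133] 0.424
side -0.1 [ 0.748 -0.051  0.15 ] 0.417
side -0.0 [0.727 0.046 0.148] 0.417
side 0.1 [0.71  0.149 0.14 ] 0.436
side 0.2 [0.691 0.248 0.154] 0.417
side 0.3 [0.672 0.349 0.13 ] 0.418
side 0.4 [0.66  0.394 0.137] 0.418
```

Emit:
jog_arm(
  motion=[
    [[-0.3,-0.2,0,0,0,0,0],[-0.6,-0.44,0,0,0,0,0],[-0.92,-0.66,0,0,0,0,0],[-0.92,-0.66,0,0,0,0,0]],
  ],
)

```text
time_s: 0.5
tool_pos: [0.2277, 0.5436, 0.2365]
tool_rot: [-179.9, 0.2, 166.4]
force: [0.1, -0.2, 0.1]
grip_width: 0.0872
grasp_force: 0.0
```

Emit:
jog_arm(
  motion=[
    [[-0.46,-0.33,0,0,0,0,0],[-0.92,-0.66,0,0,0,0,0],[-0.92,-0.66,0,0,0,0,0]],
  ],
)

```text
time_s: 0.8
tool_pos: [0.301, 0.4585, 0.2364]
tool_rot: [-179.9, 0.1, 166.5]
force: [1.0, 0.2, -1.1]
grip_width: 0.0869
grasp_force: 0.0
```

Emit:
jog_arm(
  motion=[
    [[-0.46,-0.33,0,0,0,0,0],[-0.92,-0.66,0,0,0,0,0],[-0.92,-0.66,0,0,0,0,0]],
  ],
)

```text
time_s: 1.1
tool_pos: [0.3751, 0.3733, 0.2366]
tool_rot: [-179.9, 0.1, 166.5]
force: [-0.2, 0.4, 0.1]
grip_width: 0.0867
grasp_force: 0.0
```

Emit:
jog_arm(
  motion=[
    [[-0.46,-0.33,0,0,0,0,0],[-0.92,-0.66,0,0,0,0,0],[-0.92,-0.66,0,0,0,0,0]],
  ],
)

```text
time_s: 1.4
tool_pos: [0.4492, 0.2882, 0.2366]
tool_rot: [-179.9, 0.1, 166.5]
force: [1.0, -0.4, -0.5]
grip_width: 0.0874
grasp_force: 0.0
```

Emit:
jog_arm(
  motion=[
    [[-0.46,-0.33,0,0,0,0,0],[-0.92,-0.66,0,0,0,0,0],[-0.92,-0.66,0,0,0,0,0],[-0.92,-0.66,0,0,0,0,0],[-0.92,-0.66,0,0,0,0,0]],
  ],
)

```text
time_s: 1.9
tool_pos: [0.5192, 0.2102, 0.2362]
tool_rot: [180.0, -0.1, 167.1]
force: [0.0, 0.2, 0.2]
grip_width: 0.0873
grasp_force: 0.0
```

```bash
python3 - <<'E'
from h import *
o=snap("wrist","w1"); print(o['qpos'],o['tool_pos'],o['tool_rot'],o['force'])
im=cv2.imread("pics/w1.png"); cv2.imwrite("pics/w1b.png",cv2.resize(im,(768,576),interpolation=cv2.INTER_CUBIC))
E
```

```text
[-42.11708199   7.42974637  19.13422636  96.85668527  -2.59339584
  76.18525452  54.55892775] [0.5192294  0.21019865 0.23615431] [ 1.79958462e+02 -9.42839517e-02  1.67069024e+02] [0.02118497 0.16997936 0.1843167 ]
```

View pics/w1b.png

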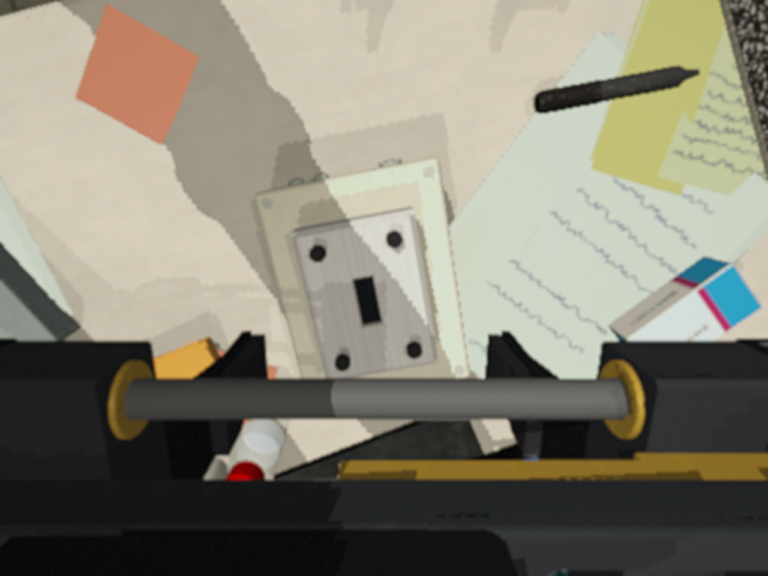

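The wrist view shows the pads at about (318,253), (394,239), (342,362) and (414,349), and the slot at (368,300), in 768-wide pixels. Next I'll refine these and carry on to the cover.

```bash
python3 - <<'E'
from h import *
po=np.load("pics/w1_pose.npy"); C=cam("wrist",dict(tool_pos=po[:3],tool_rot=po[3:]))
g=cv2.imread("pics/w1.png").max(2).astype(float)
P=[]
for (u,v),w in zip([(318,253),(394,239),(342,362),(414,349),(368,300)],[9,9,9,9,20]):
    u=(u+.5)/1.5-.5;v=(v+.5)/1.5-.5;u0,v0=int(round(u)),int(round(v))
    s=g[v0-w:v0+w+1,u0-w:u0+w+1]; m=(s<75)
    y,x=np.nonzero(m); P.append([x.mean()+u0-w,y.mean()+v0-w]); print(m.sum(),P[-1])
    if w==20: print(np.degrees(np.arctan2(*np.linalg.eigh(np.cov(x,y))[1][::-1,1])))
p=onplane(C,P[:4],.085)[:,:2];print(p,p.mean(0),onplane(C,P[4:],.078))
v=p[0]+p[1]-p[2]-p[3]; print(np.linalg.norm(v)/2,np.degrees(np.arctan2(-v[1],-v[0])))
v=p[1]+p[3]-p[0]-p[2]; print(np.linalg.norm(v)/2,np.degrees(np.arctan2(v[1],v[0]))-90)
a=np.array([np.cos(np.radians(167)),np.sin(np.radians(167))]);b=np.array([a[1],-a[0]])
t=np.array([.4775,-.13])-po[:2]; print(t@a,t@b)
E
```

```text
82 [np.float64(211.5), np.float64(168.5)]
67 [np.float64(262.5820895522388), np.float64(159.17910447761193)]
82 [np.float64(228.02439024390245), np.float64(240.9390243902439)]
74 [np.float64(275.8243243243243), np.float64(232.66216216216216)]
370 [np.float64(244.49729729729728), np.float64(199.98648648648648)]
78.04006537590594
[[0.49622767 0.17526476]
 [0.49845752 0.22864873]
 [0.57887849 0.17222517]
 [0.58093499 0.22567141]] [0.53862467 0.20045252] [[0.53891535 0.20009278 0.078     ]]
0.08261893677878344 -2.0868088582201016
0.05345808718323448 -2.2976459353343017
-0.03586816908186082 -0.3408664574637176
```

Emit:
jog_arm(
  motion=[
    [[-0.05,-0.42,0,0,0,0,0],[-0.09,-0.85,0,0,0,0,0],[-0.09,-0.85,0,0,0,0,0]],
  ],
)

```text
time_s: 2.25
tool_pos: [0.5092, 0.1186, 0.2369]
tool_rot: [-179.9, 0.0, 166.7]
force: [0.5, 0.5, 1.2]
grip_width: 0.0874
grasp_force: 0.0
```

Emit:
jog_arm(
  motion=[
    [[-0.05,-0.42,0,0,0,0,0],[-0.09,-0.85,0,0,0,0,0],[-0.09,-0.85,0,0,0,0,0]],
  ],
)

```text
time_s: 2.55
tool_pos: [0.4988, 0.034, 0.237]
tool_rot: [-179.9, 0.0, 166.6]
force: [1.7, 0.3, 0.2]
grip_width: 0.087
grasp_force: 0.0
```

Emit:
jog_arm(
  motion=[
    [[-0.05,-0.42,0,0,0,0,0],[-0.09,-0.85,0,0,0,0,0],[-0.09,-0.85,0,0,0,0,0]],
  ],
)

```text
time_s: 2.85
tool_pos: [0.4884, -0.0507, 0.2371]
tool_rot: [-179.9, 0.1, 166.6]
force: [-0.2, -0.3, 0.1]
grip_width: 0.087
grasp_force: 0.0
```

Emit:
jog_arm(
  motion=[
    [[-0.05,-0.42,0,0,0,0,0],[-0.09,-0.85,0,0,0,0,0],[-0.09,-0.85,0,0,0,0,0],[-0.09,-0.85,0,0,0,0,0],[-0.09,-0.85,0,0,0,0,0]],
  ],
)

```text
time_s: 3.35
tool_pos: [0.4793, -0.1287, 0.2365]
tool_rot: [179.9, -0.0, 167.2]
force: [0.7, 0.7, -0.3]
grip_width: 0.0869
grasp_force: 0.0
```

```bash
python3 - <<'E'
from h import *
o=snap("wrist","w2"); print(o['qpos'],o['tool_pos'],o['tool_rot'],o['force'])
im=cv2.imread("pics/w2.png")[60:300,100:420]; cv2.imwrite("pics/w2b.png",cv2.resize(im,None,fx=2.5,fy=2.5,interpolation=cv2.INTER_CUBIC))
E
```

```text
[-24.44454641  -1.6941138   36.11662832 105.55670285   0.96709764
  75.82463108  88.58075784] [ 0.47928919 -0.12865549  0.23647684] [ 1.79939414e+02 -1.19713171e-02  1.67157644e+02] [ 0.67397702  0.66604275 -0.31769301]
```

View pics/w2b.png

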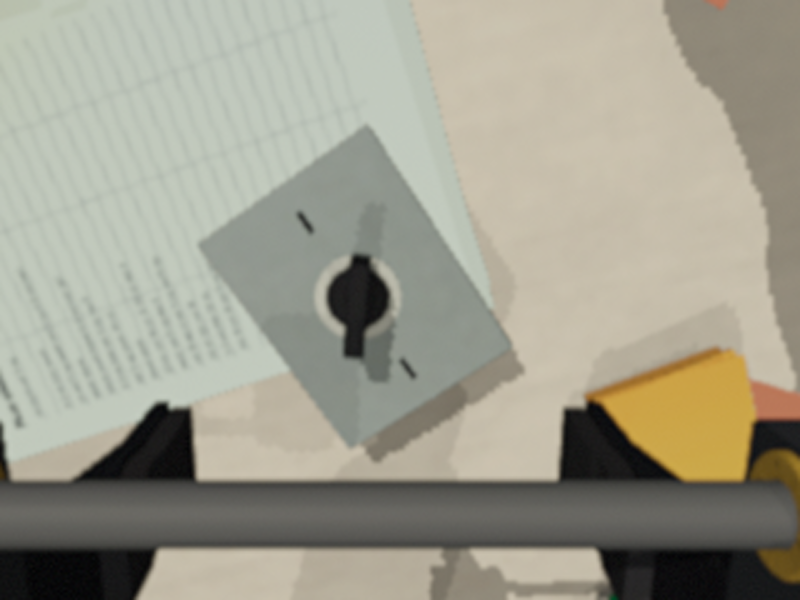

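The wrist view shows the cover corners at (368,125), (200,243), (352,446) and (511,347), with dashes at (305,222) and (408,368). The wing runs from about (361,257) to (354,356), in crop pixels.

```bash
python3 - <<'E'
from h import *
po=np.load("pics/w2_pose.npy"); C=cam("wrist",dict(tool_pos=po[:3],tool_rot=po[3:]))
f=lambda q:(np.array(q,float)+.5)/2.5-.5+[100,60]
ang=lambda v:np.degrees(np.arctan2(v[1],v[0]))
c=onplane(C,f([[368,125],[200,243],[352,446],[511,347]]),.034)[:,:2]
cen=c.mean(0); print(c,cen); v=(c[2]+c[3]-c[0]-c[1])/2; w=(c[0]+c[3]-c[1]-c[2])/2
print(np.linalg.norm(v),ang(v),np.linalg.norm(w),ang(w)-90)
d=onplane(C,f([[305,222],[408,368]]),.034)[:,:2]; print(d.mean(0),ang(d[1]-d[0]))
# model fit of wing silhouette
img=cv2.imread("pics/w2.png"); g=img.max(2); m=np.zeros_like(g); m[155:210,215:275]=(g[155:210,215:275]<52); print(m.sum())
def sil(x,y,a):
    s=np.zeros_like(m); ca,sa=np.cos(a),np.sin(a)
    for L,W,z0,z1 in [(.022,.005,.034,.066)]:
        P=[[x+i*L*ca-j*W*sa,y+i*L*sa+j*W*ca,z] for i in(-1,1) for j in(-1,1) for z in(z0,z1)]
        cv2.fillConvexPoly(s,cv2.convexHull((proj(C,P)*16).round().astype(np.int32)),1,shift=4)
    t=np.linspace(0,6.28,40); 
    for zz in (.034,.037):
        cv2.fillConvexPoly(s,(proj(C,np.c_[x+.016*np.cos(t),y+.016*np.sin(t),0*t+zz])*16).round().astype(np.int32),1,shift=4)
    return s
best=min(((sil(x,y,np.radians(a))!=m).sum(),x,y,a) for x in cen[0]+np.arange(-.006,.0061,.001) for y in cen[1]+np.arange(-.006,.0061,.001) for a in range(-50,0,1))
print(best, best[1:3]-cen)
E
```

```text
[[ 0.40765328 -0.11553641]
 [ 0.44289813 -0.20595389]
 [ 0.56144823 -0.15929078]
 [ 0.5268865  -0.06998873]] [ 0.48472153 -0.13769245]
0.12751836158131635 21.195961398629432 0.09640029257763012 21.22714569836063
[ 0.48529454 -0.13839328] 21.518598961579084
537
(np.int64(213), np.float64(0.48672153393602535), np.float64(-0.1386924512077492), -14) [ 0.002 -0.001]
```

```bash
python3 - <<'E'
from h import *
po=np.load("pics/w2_pose.npy"); C=cam("wrist",dict(tool_pos=po[:3],tool_rot=po[3:]))
f=lambda q:(np.array(q,float)+.5)/2.5-.5+[100,60]
ax=np.array([.4850,-.1380]); print(proj(C,[[*ax,.034],[*ax,.037],[*ax,.066]]), (proj(C,[[*ax,.034],[*ax,.066]])-[100,60])*2.5)
for a in (-10,-14,-20,-25,-30):
    a=np.radians(a);e=[[ax[0]+s*.022*np.cos(a),ax[1]+s*.022*np.sin(a),z] for s in(-1,1) for z in(.034,.066)]
    print(np.degrees(a),((proj(C,e)-[100,60])*2.5).round().tolist())
g=cv2.imread("pics/w2.png").max(2)
for r in range(156,210,2): print(r,' '.join('%3d'%x for x in g[r,224:266]))
E
```

```text
[[243.12457058 178.20193328]
 [243.06712926 178.76042015]
 [242.45976904 184.66546495]] [[357.81142645 295.5048332 ]
 [356.14942259 311.66366238]]
-10.0 [[355.0, 251.0], [353.0, 263.0], [360.0, 339.0], [359.0, 359.0]]
-14.0 [[359.0, 251.0], [357.0, 263.0], [357.0, 339.0], [355.0, 359.0]]
-20.0 [[363.0, 251.0], [362.0, 263.0], [352.0, 338.0], [350.0, 358.0]]
-25.0 [[367.0, 252.0], [366.0, 264.0], [349.0, 338.0], [346.0, 358.0]]
-29.999999999999996 [[371.0, 253.0], [371.0, 265.0], [345.0, 337.0], [342.0, 357.0]]
156 150 150 150 149 149 149 149 150 150 151 151 151 151 151 151 151 150 150 146 140 137 137 136 136 135 135 135 138 144 147 149 148 148 147 147 147 147 147 148 148 148 147
158 150 150 149 149 149 149 149 150 150 150 151 150 151 152 150 150 150 145 139 136 136 137 136 136 136 136 136 137 143 148 149 147 148 148 148 148 148 148 148 148 147 148
160 150 151 151 151 150 149 150 149 150 150 150 150 150 150 151 150 144 133 127 127 129 130 131 134 135 137 137 136 140 147 149 150 149 150 149 149 149 148 148 148 148 148
162 151 151 151 151 151 151 150 150 150 149 149 151 157 162 165 157 
[... 3359 characters left out ...]
 151 150 150
202 141 141 141 140 141 141 142 141 141 140 142 142 132 104  73  63  60  55  51  49  52  77 101 107 108 107 107 106 107 106 107 120 140 150 152 149 140 137 146 151 151 150
204 141 142 141 141 142 142 142 141 140 141 140 141 141 139 134 133 131 129 127 121 108 103 106 107 107 107 107 106 108 106 105 108 123 144 147 128  94  81 113 140 150 151
206 140 140 142 142 143 143 142 141 141 141 140 140 140 141 141 141 141 141 142 142 141 133 117 107 107 107 107 107 107 106 106 117 137 149 152 148 130  94  63  87 125 147
208 140 141 141 141 142 142 142 142 141 141 141 141 140 140 141 140 140 140 144 148 152 146 127 111 107 107 108 107 107 107 107 122 144 152 152 152 150 137 106  71  77 114
```

Emit:
jog_arm(
  motion=[
    [[-0.08,-0.08,0.3,0,0,0.02,0],[-0.08,-0.08,0.7,0,0,0.02,0],[-0.08,-0.08,1.0,0,0,0.02,0],[-0.08,-0.08,1.0,0,0,0.02,0]],
  ],
)

```text
time_s: 3.8
tool_pos: [0.4818, -0.1386, 0.1326]
tool_rot: [-179.9, -0.5, 163.5]
force: [-0.7, -0.3, 0.5]
grip_width: 0.087
grasp_force: 0.0
```

Emit:
jog_arm(
  motion=[
    [[0,0,0.3,0,0,0,0],[0,0,0.5,0,0,0,0],[0,0,0.6,0,0,0,0],[0,0,0.6,0,0,0,0]],
  ],
)

```text
time_s: 4.2
tool_pos: [0.4848, -0.1402, 0.0766]
tool_rot: [-180.0, -0.1, 163.4]
force: [0.7, -0.7, -0.1]
grip_width: 0.0874
grasp_force: 0.0
```

```bash
python3 - <<'E'
from h import *
o=snap("wrist","w3"); print(o['qpos'],o['tool_pos'],o['tool_rot'],o['force'])
im=cv2.imread("pics/w3.png"); cv2.imwrite("pics/w3b.png",cv2.resize(im,(768,576),interpolation=cv2.INTER_CUBIC))
C=cam("wrist",o); print((proj(C,[[.4852,-.1383,.066]])+.5)*1.5-.5)
E
```

```text
[-21.35000005  10.27218784  37.51210288 115.07528834  -7.43000017
  57.0208189   93.20971782] [ 0.48480684 -0.14021032  0.07655594] [-1.79992899e+02 -5.52481166e-02  1.63427376e+02] [ 0.65381651 -0.67285652 -0.08952182]
[[378.51844057 358.97915132]]
```

View pics/w3b.png

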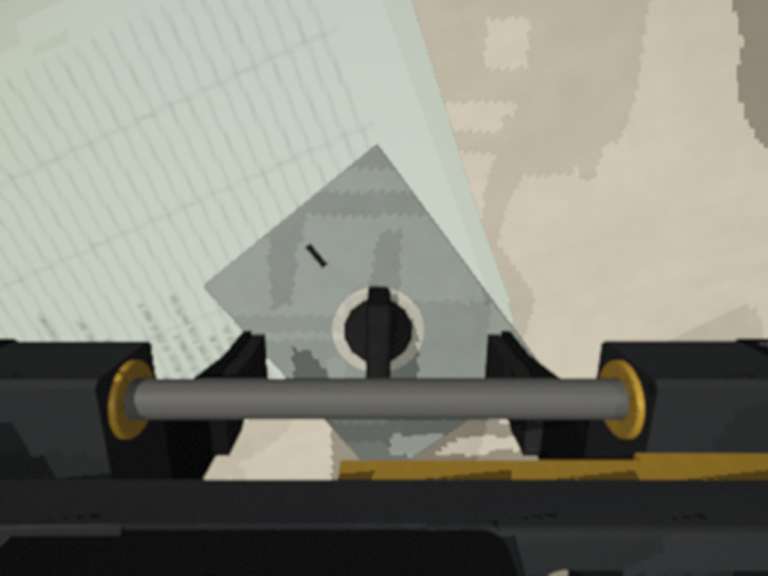

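The wing is vertical at column 379 and centred between the fingers, so the yaw is right. I'll descend and grip.

Emit:
jog_arm(
  motion=[
    [[0,0.02,0.12,0,0,0,0],[0,0.02,0.22,0,0,0,0],[0,0.02,0.22,0,0,0,0],[0,0.02,0.22,0,0,0,0.4],[0,0.02,0.22,0,0,0,0.7]],
  ],
  grip_force=40,
)

```text
time_s: 4.75
tool_pos: [0.4855, -0.1393, 0.0548]
tool_rot: [180.0, 0.0, 163.3]
force: [-0.1, -0.4, 0.8]
grip_width: 0.078
grasp_force: 0.0
```

Emit:
jog_arm(
  motion=[
    [[0,0,0,0,0,0,0.8],[0,0,0,0,0,0,0.9],[0,0,0,0,0,0,1],[0,0,0,0,0,0,1],[0,0,0,0,0,0,1]],
  ],
)

```text
time_s: 5.25
tool_pos: [0.4853, -0.1391, 0.0546]
tool_rot: [180.0, 0.0, 163.3]
force: [-0.7, -0.5, -1.0]
grip_width: 0.0391
grasp_force: 0.0
```

Emit:
jog_arm(
  motion=[
    [[0,0,0,0,0,0,1],[0,0,0,0,0,0,1],[0,0,0,0,0,0,1],[0,0,0,0,0,0,1],[0,0,0,0,0,0,1]],
  ],
)

```text
time_s: 5.75
tool_pos: [0.4853, -0.1392, 0.0545]
tool_rot: [180.0, 0.0, 163.3]
force: [0.4, 0.1, -0.8]
grip_width: 0.0097
grasp_force: 40.0
```

Emit:
jog_arm(
  motion=[
    [[0,0,-0.05,0,0,0,1],[0,0,-0.1,0,0,0,1],[0,0,-0.3,0,0,0,1],[0,0,-0.6,0,0,0,1],[0,0,-0.95,0,0,0,1]],
  ],
)

```text
time_s: 6.25
tool_pos: [0.4841, -0.139, 0.1498]
tool_rot: [-180.0, -0.1, 163.3]
force: [0.2, -0.0, -2.6]
grip_width: 0.0094
grasp_force: 40.0
```

Emit:
jog_arm(
  motion=[
    [[0.06,0.4,-0.2,0,0,0,1],[0.12,0.85,-0.2,0,0,0,1],[0.12,0.85,-0.2,0,0,0,1]],
  ],
)

```text
time_s: 6.55
tool_pos: [0.4993, -0.0465, 0.1704]
tool_rot: [179.7, 0.0, 163.9]
force: [0.0, 1.0, -3.9]
grip_width: 0.0096
grasp_force: 40.0
```

Emit:
jog_arm(
  motion=[
    [[0.06,0.4,0,0,0,0,1],[0.12,0.85,0,0,0,0,1],[0.12,0.85,0,0,0,0,1]],
  ],
)

```text
time_s: 6.85
tool_pos: [0.511, 0.0386, 0.1694]
tool_rot: [179.8, -0.1, 163.9]
force: [-0.5, 0.5, -2.5]
grip_width: 0.0095
grasp_force: 40.0
```

Emit:
jog_arm(
  motion=[
    [[0.06,0.4,0,0,0,0,1],[0.12,0.85,0,0,0,0,1],[0.12,0.85,0,0,0,0,1]],
  ],
)

```text
time_s: 7.15
tool_pos: [0.5233, 0.1237, 0.1693]
tool_rot: [179.8, -0.1, 163.9]
force: [-0.9, 1.0, -3.1]
grip_width: 0.0099
grasp_force: 40.0
```

Emit:
jog_arm(
  motion=[
    [[0.06,0.3,0,0,0,0.04,1],[0.1,0.6,0,0,0,0.08,1],[0.1,0.85,0,0,0,0.13,1],[0.1,0.85,0,0,0,0.13,1],[0.1,0.85,0,0,0,0.13,1]],
  ],
)

```text
time_s: 7.65
tool_pos: [0.5382, 0.1997, 0.1691]
tool_rot: [-179.9, 0.0, 140.1]
force: [0.2, -0.7, -3.2]
grip_width: 0.0095
grasp_force: 40.0
```

Emit:
jog_arm(
  motion=[
    [[0,0,0,0,0,0,1],[0,0,0,0,0,0,1]],
  ],
)

```text
time_s: 7.85
tool_pos: [0.5386, 0.1983, 0.1696]
tool_rot: [-180.0, 0.0, 139.9]
force: [-0.2, 0.0, -2.7]
grip_width: 0.0099
grasp_force: 40.0
```

```bash
python3 - <<'E'
from h import *
o=snap("wrist","w4"); print(o['qpos'],o['tool_pos'],o['tool_rot'],o['force'])
im=cv2.imread("pics/w4.png")[50:260,100:420]; cv2.imwrite("pics/w4b.png",cv2.resize(im,None,fx=2.5,fy=2.5,interpolation=cv2.INTER_CUBIC))
E
```

```text
[-44.39509052  12.01215545  24.5116792  100.10738827  -5.29000289
  69.03305032  31.42245964] [0.53863918 0.19825768 0.16955543] [-1.79979318e+02  4.94281466e-03  1.39882274e+02] [-0.18798841  0.04438047 -2.71416697]
```

View pics/w4b.png

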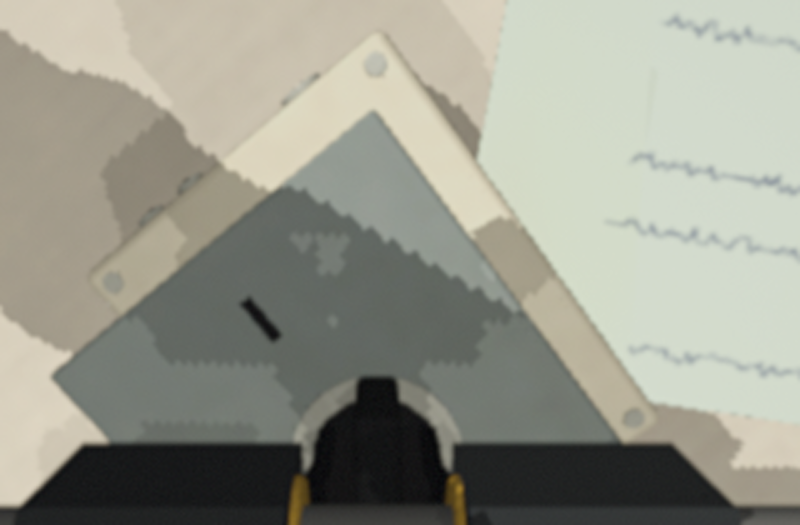

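```bash
python3 - <<'E'
from h import *
po=np.load("pics/w4_pose.npy"); C=cam("wrist",dict(tool_pos=po[:3],tool_rot=po[3:]))
f=lambda q:(np.array(q,float)+.5)/2.5-.5+[100,50]
ang=lambda v:np.degrees(np.arctan2(v[1],v[0]))
def rep(q,z,L,W,par=None):
    c=onplane(C,f(q),z)[:,:2]; s=c[1]-c[0]; l=c[2]-c[0]
    y1=ang(s)+90; y2=ang(l); print(c.round(4).tolist(),np.linalg.norm(s),y1,np.linalg.norm(l),y2)
    for y in (y1,y2):
        a=np.radians(y);u=np.array([np.cos(a),np.sin(a)]);v=np.array([-u[1],u[0]])
        print(' centre',c[0]+u*L/2-v*W/2)
rep([[375,110],[55,376],[620,440]],.149,.130,.100)
rep([[380,30],[92,278],[655,412]],.050,.180,.140)
d=onplane(C,f([[245,300],[277,338]]),.149)[:,:2];print(ang(d[1]-d[0]))
print(po)
E
```

```text
[[0.4764, 0.2513], [0.4735, 0.1537], [0.5739, 0.2478]] 0.09760092758525706 -1.713740957938171 0.09754755200814959 -2.0304433520112704
 centre [0.53985205 0.19935009]
 centre [0.53956409 0.19900002]
[[0.4541, 0.2718], [0.4507, 0.1371], [0.6264, 0.2656]] 0.13465713139987498 -1.4669961998064025 0.17237243580036613 -2.057293364482875
 centre [0.54232369 0.19947691]
 centre [0.54157434 0.1985723 ]
-2.0667519656067164
[ 5.38639179e-01  1.98257679e-01  1.69555431e-01 -1.79979318e+02
  4.94281466e-03  1.39882274e+02]
```

Emit:
jog_arm(
  motion=[
    [[0,0.014,0.2,0,0,0,1],[0,0.014,0.35,0,0,0,1],[0,0.014,0.35,0,0,0,1],[0,0.014,0.35,0,0,0,1]],
  ],
)

```text
time_s: 8.3
tool_pos: [0.5392, 0.2004, 0.1343]
tool_rot: [-179.9, -0.0, 139.9]
force: [0.0, 0.2, -2.6]
grip_width: 0.0098
grasp_force: 40.0
```

Emit:
jog_arm(
  motion=[
    [[0,0,0.02,0,0,0,1],[0,0,0.04,0,0,0,1],[0,0,0.05,0,0,0,1],[0,0,0.05,0,0,0,1]],
  ],
)

```text
time_s: 8.7
tool_pos: [0.5395, 0.2009, 0.1296]
tool_rot: [180.0, 0.0, 140.0]
force: [0.9, 0.0, -2.3]
grip_width: 0.0101
grasp_force: 40.0
```

Emit:
jog_arm(
  motion=[
    [[0,0,0.02,0,0,0,1],[0,0,0.04,0,0,0,1],[0,0,0.06,0,0,0,1],[0,0,0.06,0,0,0,1]],
  ],
)

```text
time_s: 9.1
tool_pos: [0.5392, 0.2007, 0.1231]
tool_rot: [-180.0, -0.0, 139.9]
force: [-0.7, -0.7, -2.8]
grip_width: 0.0094
grasp_force: 40.0
```

Emit:
jog_arm(
  motion=[
    [[0,0,0.02,0,0,0,1],[0,0,0.04,0,0,0,1],[0,0,0.04,0,0,0,1]],
  ],
)

```text
time_s: 9.4
tool_pos: [0.5394, 0.2008, 0.1192]
tool_rot: [-180.0, -0.0, 140.0]
force: [-0.1, -0.5, -3.2]
grip_width: 0.01
grasp_force: 40.0
```

Emit:
jog_arm(
  motion=[
    [[0,0,0.01,0,0,0,1],[0,0,0.01,0,0,0,1],[0,0,0.01,0,0,0,1]],
  ],
)

```text
time_s: 9.7
tool_pos: [0.5396, 0.2007, 0.1186]
tool_rot: [180.0, 0.0, 139.9]
force: [0.4, -1.1, -3.6]
grip_width: 0.0098
grasp_force: 40.0
```

Emit:
jog_arm(
  motion=[
    [[0,0,0.01,0,0,0,1],[0,0,0.01,0,0,0,1],[0,0,0.01,0,0,0,1]],
  ],
)

```text
time_s: 10.0
tool_pos: [0.5397, 0.2008, 0.1184]
tool_rot: [180.0, -0.0, 139.9]
force: [-2.9, -1.6, 5.3]
grip_width: 0.0096
grasp_force: 40.0
```

Emit:
jog_arm(
  motion=[
    [[0,0,-0.005,0,0,-0.035,1],[0,0,-0.005,0,0,-0.07,1],[0,0,-0.005,0,0,-0.105,1],[0,0,-0.005,0,0,-0.105,1]],
  ],
)

```text
time_s: 10.4
tool_pos: [0.54, 0.201, 0.1184]
tool_rot: [179.9, 0.1, 158.9]
force: [0.4, -1.4, 2.0]
grip_width: 0.0098
grasp_force: 40.0
```

Emit:
jog_arm(
  motion=[
    [[0,0,0,0,0,-0.035,1],[0,0,0,0,0,-0.07,1],[0,0,0,0,0,-0.106,1],[0,0,0,0,0,-0.106,1],[0,0,0,0,0,-0.106,1]],
  ],
)

```text
time_s: 10.9
tool_pos: [0.5392, 0.2011, 0.1175]
tool_rot: [180.0, -0.0, 177.7]
force: [0.3, 0.4, -2.9]
grip_width: 0.0098
grasp_force: 40.0
```

```bash
python3 - <<'E'
from h import *
o=snap("wrist","w5"); print(o['tool_pos'],o['tool_rot'],o['force'],o['wrist_torque'])
im=cv2.imread("pics/w5.png")[50:260,100:420]; cv2.imwrite("pics/w5b.png",cv2.resize(im,None,fx=2.5,fy=2.5,interpolation=cv2.INTER_CUBIC))
E
```

```text
[0.53923543 0.20112948 0.1175173 ] [ 1.79984977e+02 -3.03518643e-02  1.77703903e+02] [ 0.30415598  0.44180506 -2.86548761] [-0.00101931 -0.02692489 -0.0189227 ]
```

View pics/w5b.png

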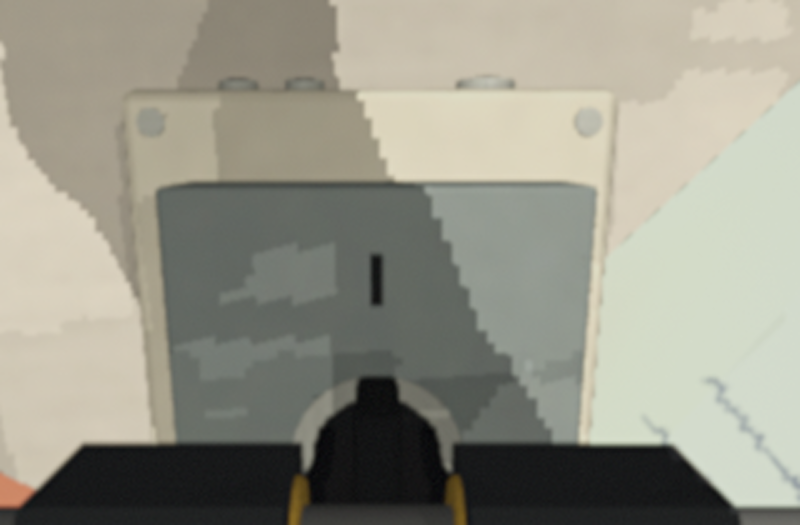

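The wing at column 377 lines up with the dash at (376,280), and the cover sits square. The force is back to the hanging weight, so the crossbar is over the slot. Now I'll lower it.

Emit:
jog_arm(
  motion=[
    [[0,0,0.02,0,0,0,1],[0,0,0.04,0,0,0,1],[0,0,0.06,0,0,0,1],[0,0,0.06,0,0,0,1]],
  ],
)

```text
time_s: 11.35
tool_pos: [0.5392, 0.2009, 0.1116]
tool_rot: [-180.0, -0.0, 177.9]
force: [-0.1, 0.7, -3.4]
grip_width: 0.01
grasp_force: 40.0
```

Emit:
jog_arm(
  motion=[
    [[0,0,0.015,0,0,0,1],[0,0,0.03,0,0,0,1],[0,0,0.03,0,0,0,1]],
  ],
)

```text
time_s: 11.65
tool_pos: [0.5397, 0.2009, 0.1095]
tool_rot: [180.0, 0.0, 177.9]
force: [-0.5, -1.5, 0.8]
grip_width: 0.0096
grasp_force: 40.0
```

Emit:
jog_arm(
  motion=[
    [[0,0,0.015,0,0,0,1],[0,0,0.03,0,0,0,1],[0,0,0.04,0,0,0,1],[0,0,0.04,0,0,0,1],[0,0,0.04,0,0,0,1]],
  ],
)

```text
time_s: 12.15
tool_pos: [0.5397, 0.2009, 0.1056]
tool_rot: [180.0, 0.0, 177.9]
force: [-1.1, -1.9, 6.0]
grip_width: 0.0097
grasp_force: 40.0
```

Emit:
jog_arm(
  motion=[
    [[0,0,0.01,0,0,0,1],[0,0,0.01,0,0,0,1],[0,0,0.01,0,0,0,1]],
  ],
)

```text
time_s: 12.45
tool_pos: [0.5397, 0.2009, 0.1048]
tool_rot: [180.0, 0.0, 177.9]
force: [-2.5, -0.9, 5.6]
grip_width: 0.0094
grasp_force: 40.0
```

Emit:
jog_arm(
  motion=[
    [[0,0,0.008,0,0,0,1],[0,0,0.008,0,0,0,1],[0,0,0.008,0,0,0,1]],
  ],
)

```text
time_s: 12.75
tool_pos: [0.5397, 0.2009, 0.1045]
tool_rot: [180.0, 0.0, 177.9]
force: [-3.6, -0.9, 9.3]
grip_width: 0.0097
grasp_force: 40.0
```

Emit:
jog_arm(
  motion=[
    [[0,0,0.005,0,0,0,1],[0,0,0.005,0,0,0,1],[0,0,0.005,0,0,0,1]],
  ],
)

```text
time_s: 13.05
tool_pos: [0.5397, 0.2009, 0.1045]
tool_rot: [180.0, 0.0, 177.9]
force: [-5.8, -1.9, 12.0]
grip_width: 0.0098
grasp_force: 40.0
```

Emit:
jog_arm(
  motion=[
    [[0.005,0,0.002,0,0,0,1],[0.005,0,0.002,0,0,0,1],[0.005,0,0.002,0,0,0,1],[0.005,0,0.002,0,0,0,1]],
  ],
)

```text
time_s: 13.45
tool_pos: [0.5397, 0.2009, 0.1045]
tool_rot: [179.9, 0.1, 177.9]
force: [-3.6, -1.5, 11.7]
grip_width: 0.0097
grasp_force: 40.0
```

```bash
python3 - <<'E'
from h import *
for i in range(6):
    o=snap("wrist","w6"); print(o['tool_pos'].round(4),o['tool_rot'].round(2),o['force'].round(1),o['wrist_torque'].round(2),o['grip_width'])
snap("side","s6")
for n in("w6","s6"):
  im=cv2.imread(f"pics/{n}.png")
  im=im[50:260,100:420] if n=="w6" else im[130:230,150:280]
  cv2.imwrite(f"pics/{n}b.png",cv2.resize(im,(640,int(640*im.shape[0]/im.shape[1])),interpolation=cv2.INTER_CUBIC))
E
```

```text
[0.5397 0.2009 0.1045] [1.7995e+02 7.0000e-02 1.7791e+02] [-3.6 -1.5 11.7] [-0.44  1.08  0.01] 0.00967200730637404
[0.5397 0.2009 0.1045] [1.7995e+02 7.0000e-02 1.7791e+02] [-3.7 -2.3 11.8] [-0.49  0.98 -0.03] 0.009562750344708154
[0.5397 0.2009 0.1045] [1.7994e+02 8.0000e-02 1.7792e+02] [-4.5 -1.4 11.2] [-0.54  1.06 -0.  ] 0.009349056201214439
[0.5397 0.2009 0.1045] [1.7994e+02 8.0000e-02 1.7792e+02] [-4.7 -2.3 11.9] [-0.56  1.03 -0.03] 0.009416404140507042
[0.5397 0.2009 0.1045] [1.7995e+02 7.0000e-02 1.7792e+02] [-4.2 -1.6 12.3] [-0.49  1.   -0.02] 0.009762347076427924
[0.5397 0.2009 0.1045] [1.7995e+02 7.0000e-02 1.7792e+02] [-4.3 -2.  12.1] [-0.5   1.07  0.05] 0.010044570089745247
```

View pics/s6b.png

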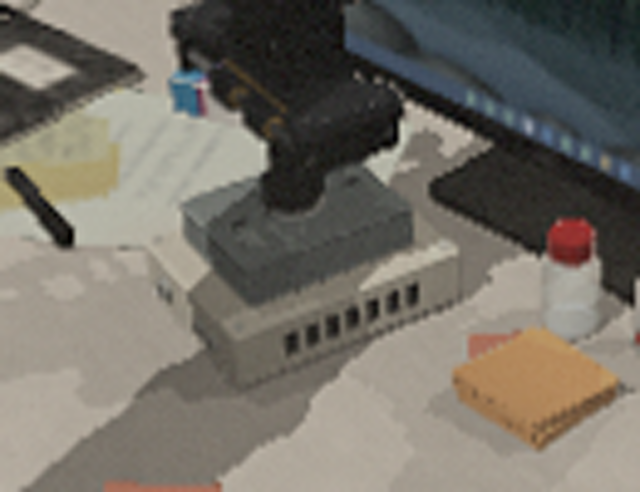

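View pics/w6b.png

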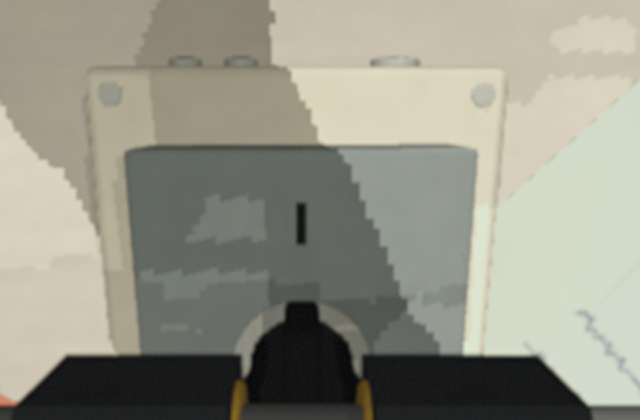

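The cover sits flush and square on the deck. I'll relieve the side force a little and press slightly more for margin.

Emit:
jog_arm(
  motion=[
    [[0.01,0.004,0.003,0,0,0,1],[0.01,0.004,0.003,0,0,0,1],[0.01,0.004,0.003,0,0,0,1],[0.01,0.004,0.003,0,0,0,1]],
  ],
)

```text
time_s: 14.2
tool_pos: [0.5397, 0.2009, 0.1045]
tool_rot: [180.0, 0.2, 177.9]
force: [-2.2, -3.2, 11.9]
grip_width: 0.0099
grasp_force: 40.0
```

Emit:
jog_arm(
  motion=[
    [[0,-0.01,0.003,0,0,0,1],[0,-0.01,0.003,0,0,0,1],[0,-0.01,0.003,0,0,0,1],[0,-0.01,0.003,0,0,0,1]],
  ],
)

```text
time_s: 14.6
tool_pos: [0.5396, 0.2009, 0.1045]
tool_rot: [179.9, 0.2, 177.9]
force: [-3.0, -1.5, 12.7]
grip_width: 0.0099
grasp_force: 40.0
```

Emit:
jog_arm(
  motion=[
    [[-0.01,0,0.002,0,0,0,1],[-0.01,0,0.002,0,0,0,1],[-0.01,0,0.002,0,0,0,1],[-0.01,0,0.002,0,0,0,1],[-0.01,0,0.002,0,0,0,1]],
  ],
)

```text
time_s: 15.1
tool_pos: [0.5397, 0.2008, 0.1045]
tool_rot: [179.9, 0.1, 177.9]
force: [-6.7, -2.0, 14.3]
grip_width: 0.0099
grasp_force: 40.0
```

```bash
python3 - <<'E'
from h import *
for i in range(3):
    o=snap("wrist","w7"); print(o['tool_pos'].round(4),o['tool_rot'].round(2),o['force'].round(1))
if o['force'][2]>9 and o['tool_pos'][2]<.1048: print(env.sign_off())
E
```

```text
[0.5397 0.2008 0.1045] [1.7989e+02 9.0000e-02 1.7793e+02] [-6.7 -2.  14.3]
[0.5397 0.2009 0.1044] [1.7989e+02 8.0000e-02 1.7793e+02] [-6.  -1.8 15.5]
[0.5397 0.2009 0.1045] [1.7989e+02 9.0000e-02 1.7793e+02] [-6.4 -2.3 15.3]
the job is handed in; nothing more can be done
None
```

The job is handed in: the cover is on the collar with the fastener lined up and unlocked, and the arm is holding it pressed flush on the deck at about 15 N, with about 6 N of sideways force still on the tool.

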